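Lock the gearbox access cover

TASK

The access cover of the green gearbox stands slightly ajar on its springy gasket. Set a fingertip (or the shut fingers) in the slot of the round steel fastener, push the cover down shut, and keep pushing while you turn the fastener clockwise (seen from above) a quarter turn to its stop, so that the slot points straight at the cover's front edge and the cover stays locked down when you let go. Do not grasp, lift or move anything: the cover must not be pulled open, and the gearbox's neighbours on the bench stay where they are; finish clear of everything.

Things in the scene. Friction and masses are not known exactly. Their poses are not given: they have to be found in the camera images.
- gearbox: Green cast housing, 210 (x) x 190 (y) x 85 mm high, fixed. Origin: centre of its underside, on the bench. Its -x side is the front; the cover hinges on the upper edge of its +x side. A shaft on the +y side reaches 142 mm from the origin, 79 mm high at most; feet stick out 28 mm at both y sides. With the cover shut its highest part, the fastener's collar, is 110 mm above the bench.
- slot (a point): Centre of the flat slot floor, on the fastener's axis; z up, the slot runs along this point's y; it turns with the dial and tilts with the cover. Steel dial, 77 mm diameter, with one black-floored slot 26 mm wide, 62 mm long, closed at the ends, 14 mm deep. Axis 47 mm to the front (-x) of the gearbox origin. Floor height above the bench: 96 mm with the cover shut, about 108 mm ajar.
- fastener (a joint): Turn of the dial, rad, growing clockwise from above. 0: unlocked, slot parallel to the cover's front edge; 1.57: locked, slot points at that edge; stop at 1.62. Friction about 0.1 N m; stays where left; starts at 0 to 0.4. Its cam goes under a keeper from about 1.0 on and draws the cover down the last 3 mm; with the cover ajar it strikes the keeper and the dial stops near 0.9.
- cover (a joint): Opening of the aluminium cover (212 x 192 x 6 mm) about its far edge, rad; 0: shut, solid stop. The fastener's axis is 152 mm from the hinge. It rests ajar at about 0.08 (12 mm at the fastener) on its springy gasket; pressing it shut at the fastener takes about 7 N, and it springs up again unless locked.
- dial_collar (a point): Centre of the top of the dark steel collar round the dial, on the fastener's axis, flush with the dial's top, 14 mm above the slot floor. The collar is fixed to the cover and slopes outward to 100 mm diameter at its foot, 18 mm lower.
- arbor: Loose steel tool arbor, upright, 62 mm diameter, 95 mm high, tapering upward; origin at the centre of its foot. To be left alone.
- steel_ring: Loose dark steel ring lying flat, 72 mm outer diameter, 18 mm high; origin at the centre of its underside. To be left alone.
- oil_bottle: Loose grey plastic bottle, upright, 52 mm diameter, 120 mm high; origin at the centre of its foot. To be left alone.

How it is judged:
By the outcome, as a careful person would: the job done as asked, in the order asked, and still so for the second after the job is handed in, with the robot touching nothing.
It also fails if it takes over 35 s, if anything falls off the work surface, if the arm or the gripper's body presses on something with over 40 N, if the wrist force passes 120 N, or if a joint passes its speed limit or range.

ROBOT

A 6-joint arm with a two-finger parallel gripper is mounted at the origin on the work surface. World frame = base frame: x ahead of the robot, y to its left, z up, the work surface at z = 0. Lengths are in mm, angles in rad, forces in N, time in s.
With the tool pointing down it reaches from about 275 to 750 mm from the base axis. Payload 10.2 kg.
Tool frame: the origin (TCP) lies at the very end of the fingers, on their centre line; the grasp point (between the pads) lies 19 mm behind it (ctrl.pinch_z is the distance from the TCP to the grasp point, in mm); y points along the fingers, z is the direction in which the jaws open and shut, and the axes are right-handed (so a half turn about y gives the same grasp; the last joint's range is limited). The gripper opens to 85 mm and grips with 20 to 120 N. Pads are 22 mm wide; open, the fingers measure 114 mm over their backs; the gripper's body (76 mm by 85 mm) begins 54 mm behind the grasp point. The pads swing forward as they close: fully open they stand 13 mm farther back than shut.
Start: joints at [-1.394, 0.313, 1.498, -0, 1.331, -0.223], TCP at [204.336, -483.609, 231.294] pointing down, gripper open.
Joint ranges: [-2.94, 2.94], [-0.97, 2.17], [0.19, 2.56], [-1.23, 4.37], [0.02, 3.11], [-2.88, 2.88]. Speed limits (rad/s): [2.39, 2.39, 3.01, 3.14, 3.14, 3.14].

INTERFACE

Orientations are given as a unit quaternion [w, x, y, z].
In Python, from rig import sense, eyes, ctrl gives the robot as it stands. The module is installed in compiled form; this text tells all that it offers.
- The arm moves only by the shell command python3 -m handwheel 'ROWS' [FORCE]. ROWS is JSON, a list of rows, each an object of numbers: "grip": the finger opening in mm, from 0 to 85.4; "tx", "ty", "tz": the shift along the tool's x, y, z in mm; "wx", "wy", "wz": the turn, a rotation vector about the tool's x, y, z in rad. In form: [{"grip": .., "tx": .., "ty": .., "tz": .., "wx": .., "wy": .., "wz": ..}, ...]. A call has 1 to 10 rows; each row shifts and turns the commanded pose from where the row before left it, along the tool's axes as they then stand; what a row does not reach is not made up. A row lasts 1/12 s, in which the tool goes at most 41.7 mm and 7.16 degrees, less where a joint would pass 70% of its speed; a pose out of reach is approached as far as the arm can. A call is refused whole if a number of a shift passes 41.7 or a number of a turn 0.125, either way. A call with a gripper value outside its range is refused whole. The fingers move at their own pace and stop on an object; FORCE is the grip in N (left out, the last holds). Time passes only in rows, so rows that do not move let the fingers close. It gives the time, the measured TCP pose, the force and the opening at its end, in the units of the state.
- sense(): the state, without advancing time (a new reading comes with each control period).
- eyes.capture(name): name is "scene" or "top" or "wrist"; returns a dict with "pixels" (420x560x3 uint8, red, green, blue), "mtx" (3x3 intrinsics, pixels), "R" (3x3) and "t" (3): a world point X has camera coordinates R X + t. Camera axes: x right, y down, z forward; pixel columns grow to the right and rows downward; lengths in mm; the calibration is good to about 2 mm. A picture is of the moment at which its call begins. There is no depth.
- ctrl.finish_job(): hands the job in, once; it reports no verdict.
The state is a dict: "time_s": time; "joints": joint angles; "dq": joint speeds; "tau": joint torques, N m; "eef_pos": TCP position; "ee_rot": TCP orientation; "force": force on the tool from outside, world axes, zero at the start; "wrist_torque": the same for the moment, N m; "grip_width": opening from 0.0 (shut) to 1.0 (fully open).
Only numpy, scipy, OpenCV 4.12 (cv2) and the standard library are available. Lean on these libraries where they do the work, as an engineer would, in place of code of your own. Each camera call takes 0.05 s, during which the arm holds its last target.

## Working session

There is one attempt and no reset: what is moved stays moved. The work goes in short steps, Python scripts to look and compute and a shell command to move; the robot and the scene stay as the last step left them, time stands still between calls to the robot, and variables do not carry over. Pictures are saved under pics/ and viewed, and the job is handed in when it is done.

```bash
mkdir -p pics; python3 - <<'E'
from rig import sense, eyes, ctrl
import cv2
s=sense(); print(s)
for n in("scene","top","wrist"):
    c=eyes.capture(n); cv2.imwrite(f"pics/a_{n}.png",c["pixels"][:,:,::-1])
    print(n,c["mtx"].round(1).tolist(),c["R"].round(3).tolist(),c["t"].round(1).tolist())
E
```

```text
{'time_s': 0.0, 'joints': array([-1.39437809e+00,  3.13433782e-01,  1.49841054e+00, -3.03867575e-08,
        1.33101893e+00, -2.23404035e-01]), 'dq': array([-0.00079918, -0.00060087,  0.00226789, -0.00062901, -0.00082621,
       -0.00014865]), 'tau': array([ 6.92815320e-04, -4.12262821e+01, -2.59744620e+01, -1.42637005e-04,
        4.15939852e-03, -4.81698095e-06]), 'eef_pos': array([ 204.30014591, -483.34438907,  230.75336992]), 'ee_rot': array([ 0.14042936, -0.14040828,  0.69347317, -0.69257496]), 'force': array([-0.42888742, -0.47172889, -0.11174764]), 'wrist_torque': array([-0.03842107,  0.01514399,  0.01902755]), 'grip_width': 1.0014689277949398}
scene [[379.2, 0.0, 289.8], [0.0, 379.2, 212.8], [0.0, 0.0, 1.0]] [[0.517, 0.856, 0.017], [0.533, -0.306, -0.789], [-0.671, 0.417, -0.614]] [-368.7, -222.5, 1137.9]
top [[474.0, 0.0, 273.8], [0.0, 474.0, 206.1], [0.0, 0.0, 1.0]] [[-0.017, -1.0, 0.008], [-0.998, 0.017, -0.058], [0.058, -0.009, -0.998]] [50.2, 581.0, 904.5]
wrist [[303.7, 0.0, 280.0], [0.0, 303.7, 210.1], [0.0, 0.0, 1.0]] [[0.388, -0.922, -0.0], [-0.871, -0.367, 0.326], [-0.3, -0.126, -0.945]] [-525.9, -41.0, 380.3]
```

View pics/a_scene.png

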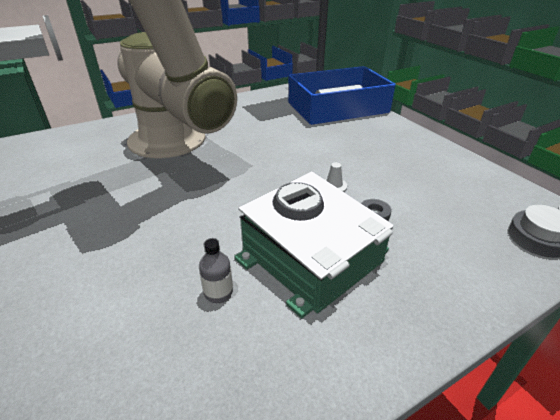

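View pics/a_top.png

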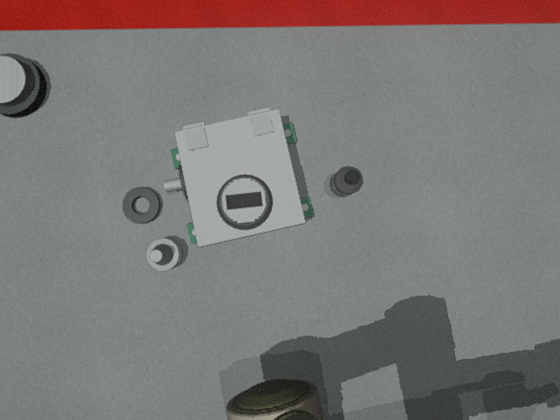

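The top view shows the gearbox with the dial at about (244,202) and the slot nearly parallel to the front edge. The bottle is at (345,181), the arbor at (165,253) and the ring at (141,205). I'll measure precisely next.

```bash
cat > h.py <<'E'
import numpy as np, cv2
from rig import sense, eyes, ctrl
from scipy.spatial.transform import Rotation as Ro
def ray(c,u,v,z):
    d=c["R"].T@np.linalg.solve(c["mtx"],[u,v,1.]); o=-c["R"].T@c["t"]
    return o+d*(z-o[2])/d[2]
def proj(c,X):
    p=c["mtx"]@(c["R"]@np.asarray(X,float)+c["t"]); return p[:2]/p[2]
def Rt():
    q=sense()["ee_rot"]; return Ro.from_quat([q[1],q[2],q[3],q[0]])
E
python3 - <<'E'
from h import *
c=eyes.capture("top"); im=c["pixels"][:,:,::-1]
g=cv2.cvtColor(im,cv2.COLOR_BGR2GRAY)
for th in (50,70,90):
  m=np.zeros_like(g); m[185:220,215:275]=(g[185:220,215:275]<th)*255
  n,l,st,ce=cv2.connectedComponentsWithStats(m)
  for i in range(1,n):
    if st[i,4]>60:
      cn=max(cv2.findContours((l==i).astype('uint8'),0,1)[0],key=cv2.contourArea)
      print(th,st[i],ce[i],cv2.minAreaRect(cn))
cv2.imwrite("pics/b.png",cv2.resize(im[90:270,110:380],None,fx=2.9,fy=2.9,interpolation=cv2.INTER_CUBIC))
s=eyes.capture("scene")["pixels"][:,:,::-1]
cv2.imwrite("pics/b2.png",cv2.resize(s[150:320,190:400],None,fx=3.5,fy=3.5,interpolation=cv2.INTER_CUBIC))
E
```

```text
70 [260 185  12  35 110] [267.7 203.5] ((266.7354736328125, 202.49827575683594), (9.522562026977539, 34.35132598876953), 6.709836483001709)
70 [226 193  36  16 432] [243.72685185 200.30787037] ((243.67822265625, 200.2821807861328), (12.636972427368164, 34.32878112792969), 84.2894058227539)
90 [217 185  12  35 124] [220.79032258 204.38709677] ((221.62294006347656, 202.3524627685547), (34.31304931640625, 9.868396759033203), 84.80557250976562)
90 [256 185  17  35 183] [266.89617486 204.32240437] ((265.76849365234375, 202.98175048828125), (12.675325393676758, 35.31806564331055), 11.633633613586426)
90 [226 192  36  17 484] [243.48553719 200.1322314 ] ((243.5692901611328, 200.1930694580078), (13.831016540527344, 34.925804138183594), 84.2894058227539)
```

View pics/b.png

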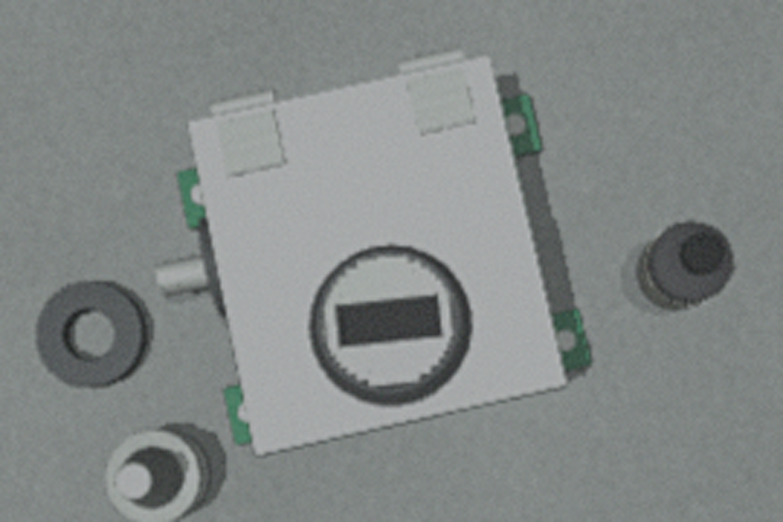

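View pics/b2.png

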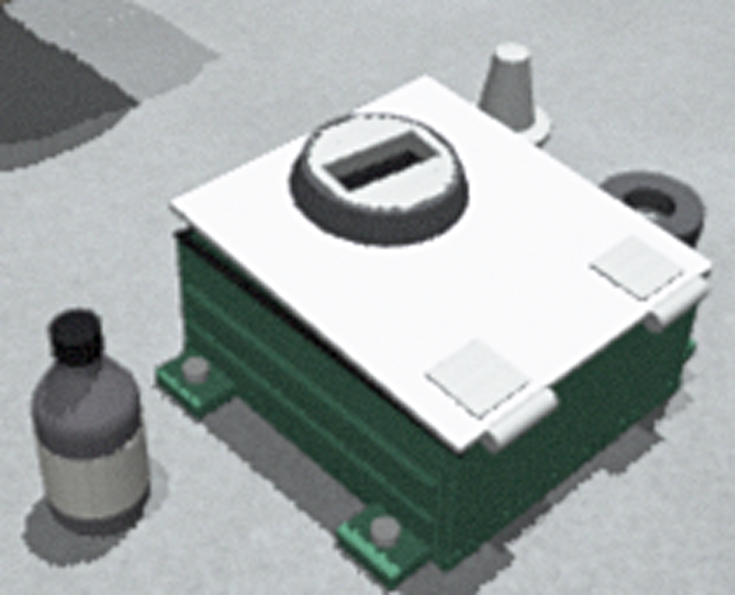

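```bash
python3 - <<'E'
from h import *
c=eyes.capture("top"); g=cv2.cvtColor(c["pixels"],cv2.COLOR_RGB2GRAY)
print("cam",-c["R"].T@c["t"])
m=np.zeros_like(g); m[185:220,228:262]=(g[185:220,228:262]<80)*255
n,l,st,ce=cv2.connectedComponentsWithStats(m); i=1+st[1:,4].argmax()
cn=max(cv2.findContours((l==i).astype('uint8'),0,1)[0],key=cv2.contourArea)
b=cv2.boxPoints(cv2.minAreaRect(cn)); P=np.array([ray(c,*p,108) for p in b]); print(P.round(1),P.mean(0))
# cover edges: corners from crop pics/b (scale 2.9)
f=lambda u,v:((u+.5)/2.9-.5+110,(v+.5)/2.9-.5+90)
A=ray(c,*f(258,453),107);B=ray(c,*f(567,383),107);C=ray(c,*f(191,122),91);D=ray(c,*f(491,58),91)
print("frontL,frontR,backL,backR",A,B,C,D)
for a,bb in((B,A),(D,C),(A,C),(B,D)): print(np.degrees(np.arctan2(*(bb-a)[[1,0]])),np.linalg.norm(bb-a))
# dial ring ellipse: collar outer
cc=ray(c,*f(391,325),105);print("collar c",cc)
# scene slot
s=eyes.capture("scene"); 
h=lambda u,v:((u+.5)/3.5-.5+190,(v+.5)/3.5-.5+150)
print("dial top c scene",ray(s,*h(383,161),122))
print("top dial",ray(c,*f(391,322),122))
R=Rt().as_matrix();print("tool axes",R.round(3))
E
```

```text
cam [528.64975445  48.38991675 936.20834741]
[[597.2 123.1 108. ]
 [602.3  64.6 108. ]
 [579.   62.6 108. ]
 [573.9 121.  108. ]] [588.09724574  92.84469091 108.        ]
frontL,frontR,backL,backR [509.47810205 173.0441076  107.        ] [548.30442437 -13.50821238 107.        ] [714.59356981 215.27817425  91.        ] [751.99048639  28.38610425  91.        ]
101.75688390679454 190.54986589742555
101.31538656442063 190.59689189173287
11.634816175220498 210.02873970407657
11.622556217245606 208.56448792953807
collar c [585.30606786  92.2518068  105.        ]
dial top c scene [591.48070474  91.54862506 122.        ]
top dial [585.9314204   91.33003549 122.        ]
tool axes [[-0.921 -0.     0.389]
 [-0.389  0.    -0.921]
 [-0.    -1.    -0.   ]]
```

```bash
python3 -m handwheel '[{"grip":18,"wy":0.1}]' 30; python3 -c "
from rig import sense;print(sense()['joints'])"
```

```text
[-1.39438032e+00  3.13006779e-01  1.49785619e+00  3.48497031e-05
  1.33101187e+00 -2.23388686e-01]invalid input
```

View pics/a_wrist.png

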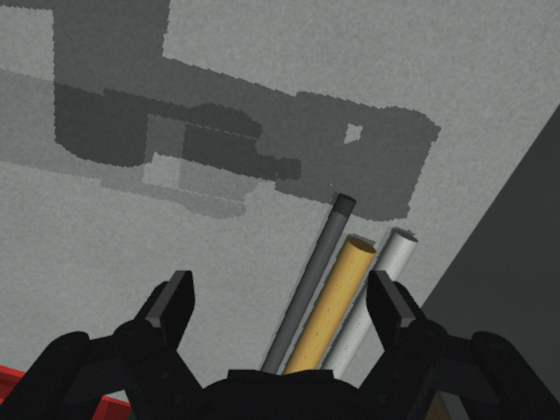

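The top view gives the slot centre at about (588, 92), the gearbox yaw at about 11.6° and the dial at about 0.12 rad. The wrist view shows only the bench and some rods. The refused row suggests every key must be given, so I'll travel at height with full rows.

```bash
python3 -m handwheel '[{"grip":18,"tx":-28.9,"ty":0,"tz":-19,"wx":0,"wy":0,"wz":0},{"grip":18,"tx":-28.9,"ty":0,"tz":-19,"wx":0,"wy":0,"wz":0},{"grip":18,"tx":-28.9,"ty":0,"tz":-19,"wx":0,"wy":0,"wz":0},{"grip":18,"tx":-28.9,"ty":0,"tz":-19,"wx":0,"wy":0,"wz":0},{"grip":18,"tx":-28.9,"ty":0,"tz":-19,"wx":0,"wy":0,"wz":0}]' 30; python3 -c "
from rig import sense;print(sense()['joints'])"
```

```text
time_s: 0.77
eef_pos: [301.0, -338.4, 231.4]
ee_rot: [-0.14, 0.14, -0.693, 0.693]
force: [0.2, -0.3, -0.0]
grip_width: 0.297
[-1.10347460e+00  1.52931245e-01  1.70078914e+00  8.34103882e-05
  1.28760490e+00  6.79025261e-02]
```

```bash
python3 -m handwheel '[{"grip":18,"tx":-28.9,"ty":0,"tz":-19,"wx":0,"wy":0,"wz":0},{"grip":18,"tx":-28.9,"ty":0,"tz":-19,"wx":0,"wy":0,"wz":0},{"grip":18,"tx":-28.9,"ty":0,"tz":-19,"wx":0,"wy":0,"wz":0},{"grip":18,"tx":-28.9,"ty":0,"tz":-19,"wx":0,"wy":0,"wz":0},{"grip":18,"tx":-28.9,"ty":0,"tz":-19,"wx":0,"wy":0,"wz":0},{"grip":18,"tx":-28.9,"ty":0,"tz":-19,"wx":0,"wy":0,"wz":0},{"grip":18,"tx":-28.9,"ty":0,"tz":-19,"wx":0,"wy":0,"wz":0},{"grip":18,"tx":-28.9,"ty":0,"tz":-19,"wx":0,"wy":0,"wz":0},{"grip":18,"tx":-28.9,"ty":0,"tz":-19,"wx":0,"wy":0,"wz":0},{"grip":18,"tx":-28.9,"ty":0,"tz":-19,"wx":0,"wy":0,"wz":0}]'
python3 -m handwheel '[{"grip":18,"tx":-28.9,"ty":0,"tz":-19,"wx":0,"wy":-0.12,"wz":0},{"grip":18,"tx":0,"ty":0,"tz":0,"wx":0,"wy":-0.12,"wz":0},{"grip":18,"tx":0,"ty":0,"tz":0,"wx":0,"wy":-0.12,"wz":0},{"grip":18,"tx":0,"ty":0,"tz":0,"wx":0,"wy":-0.12,"wz":0},{"grip":18,"tx":0,"ty":0,"tz":0,"wx":0,"wy":-0.12,"wz":0},{"grip":18,"tx":0,"ty":0,"tz":0,"wx":0,"wy":-0.12,"wz":0},{"grip":18,"tx":0,"ty":0,"tz":0,"wx":0,"wy":-0.12,"wz":0},{"grip":18,"tx":0,"ty":0,"tz":0,"wx":0,"wy":-0.12,"wz":0},{"grip":18,"tx":0,"ty":0,"tz":0,"wx":0,"wy":-0.12,"wz":0},{"grip":18,"tx":0,"ty":0,"tz":0,"wx":0,"wy":-0.12,"wz":0}]'
python3 -m handwheel '[{"grip":18,"tx":0,"ty":0,"tz":0,"wx":0,"wy":-0.12,"wz":0},{"grip":18,"tx":0,"ty":0,"tz":0,"wx":0,"wy":-0.12,"wz":0},{"grip":18,"tx":0,"ty":0,"tz":0,"wx":0,"wy":-0.12,"wz":0},{"grip":18,"tx":0,"ty":0,"tz":0,"wx":0,"wy":-0.12,"wz":0},{"grip":18,"tx":0,"ty":0,"tz":0,"wx":0,"wy":-0.12,"wz":0},{"grip":18,"tx":0,"ty":0,"tz":0,"wx":0,"wy":-0.12,"wz":0},{"grip":18,"tx":0,"ty":0,"tz":0,"wx":0,"wy":-0.12,"wz":0},{"grip":18,"tx":0,"ty":0,"tz":0,"wx":0,"wy":-0.12,"wz":0},{"grip":18,"tx":0,"ty":0,"tz":0,"wx":0,"wy":-0.12,"wz":0},{"grip":18,"tx":0,"ty":0,"tz":0,"wx":0,"wy":-0.12,"wz":0}]'
cat > st.py <<'E'
from h import *
import sys
s=sense();R=Rt().as_matrix()
print("j",s["joints"].round(3),"F",s["force"].round(1),"T",s["wrist_torque"].round(2),"p",s["eef_pos"].round(1),"t",round(s["time_s"],2),"gw",round(s["grip_width"]*85.4,1))
print("tool z yaw",np.degrees(np.arctan2(R[1,2],R[0,2])),"y",R[:,1].round(3))
d=np.array([588.5,92,0])-s["eef_pos"];print("to slot tool xyz",(R.T@[d[0],d[1],0]).round(1))
for n in sys.argv[2:]:
    c=eyes.capture(n);im=c["pixels"][:,:,::-1]
    if n!="wrist": 
        u,v=proj(c,[600,95,110]);u=int(u);v=int(v);im=cv2.resize(im[max(0,v-75):v+75,u-100:u+100],None,fx=4,fy=4,interpolation=cv2.INTER_CUBIC)
    cv2.imwrite(f"pics/{sys.argv[1]}_{n}.png",im)
E
python3 st.py c wrist
```

```text
time_s: 1.6
eef_pos: [493.4, -50.6, 231.4]
ee_rot: [-0.141, 0.14, -0.693, 0.693]
force: [-0.2, 0.3, -1.1]
grip_width: 0.209
time_s: 2.43
eef_pos: [511.9, -23.6, 231.3]
ee_rot: [-0.509, 0.509, -0.491, 0.491]
force: [-0.3, 0.7, -0.1]
grip_width: 0.206
time_s: 3.27
eef_pos: [511.9, -23.6, 231.2]
ee_rot: [0.697, -0.697, 0.118, -0.118]
force: [0.0, 0.1, 0.7]
grip_width: 0.21
j [-0.275  0.285  1.535 -0.     1.322 -1.51 ] F [0.  0.1 0.7] T [ 0.02 -0.02  0.01] p [511.9 -23.6 231.2] t 3.27 gw 17.9
tool z yaw 70.75442475810887 y [-0.  0. -1.]
to slot tool xyz [ 34.2  -0.  134.4]
```

```bash
python3 -m handwheel '[{"grip":18,"tx":6.8,"ty":0,"tz":26.9,"wx":0,"wy":0,"wz":0},{"grip":18,"tx":6.8,"ty":0,"tz":26.9,"wx":0,"wy":0,"wz":0},{"grip":18,"tx":6.8,"ty":0,"tz":26.9,"wx":0,"wy":0,"wz":0},{"grip":18,"tx":6.8,"ty":0,"tz":26.9,"wx":0,"wy":0,"wz":0},{"grip":18,"tx":6.8,"ty":0,"tz":26.9,"wx":0,"wy":0,"wz":0},{"grip":18,"tx":0,"ty":15,"tz":0,"wx":0,"wy":-0.106,"wz":0},{"grip":18,"tx":0,"ty":15,"tz":0,"wx":0,"wy":-0.106,"wz":0},{"grip":18,"tx":0,"ty":15,"tz":0,"wx":0,"wy":-0.106,"wz":0},{"grip":18,"tx":0,"ty":15,"tz":0,"wx":0,"wy":-0.106,"wz":0}]'
python3 st.py d wrist top scene
```

```text
time_s: 4.07
eef_pos: [589.0, 91.9, 170.4]
ee_rot: [-0.706, 0.706, 0.03, -0.03]
force: [-0.9, -0.7, 0.2]
grip_width: 0.21
j [-0.042  0.518  1.358 -0.     1.265 -1.697] F [-0.9 -0.7  0.2] T [-0.01  0.04  0.05] p [589.   91.9 170.4] t 4.07 gw 17.9
tool z yaw 94.85957841515325 y [-0. -0. -1.]
to slot tool xyz [-0.5  0.   0.1]
```

View pics/d_wrist.png

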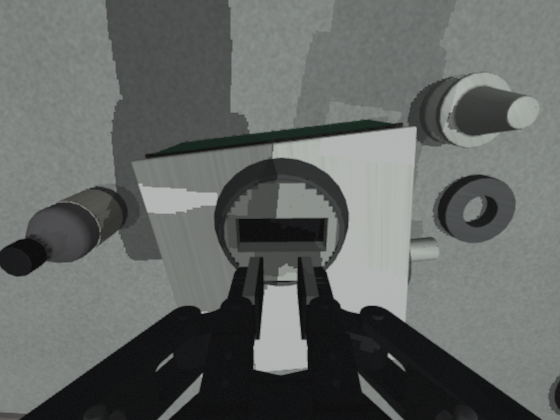

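View pics/d_scene.png

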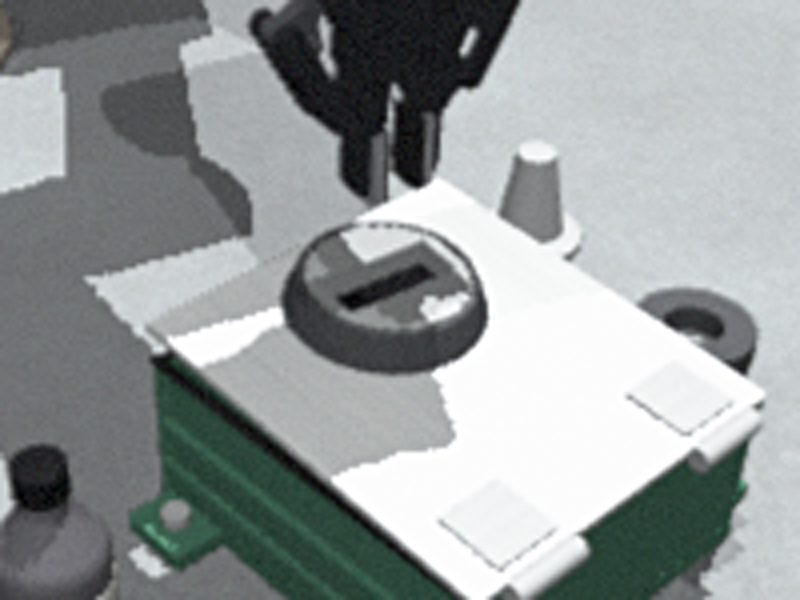

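The wrist view shows the slot floor at about u 237–328, v 218–252, with the fingertips centred in front of it. I'll cross-check the slot centre.

```bash
python3 - <<'E'
from h import *
c=eyes.capture("wrist");im=c["pixels"];g=cv2.cvtColor(im,cv2.COLOR_RGB2GRAY)
print("cam",(-c["R"].T@c["t"]).round(1))
cv2.imwrite("pics/e.png",cv2.resize(im[190:310,200:360,::-1],None,fx=5,fy=5,interpolation=cv2.INTER_NEAREST))
for X in([589,91.9,170.4],): print(proj(c,X))
s=eyes.capture("scene")
cr=np.array([[-13,-31],[13,-31],[13,31],[-13,31]],float)
a=np.radians(5)
for z in (108,122):
  for n,cc in(("w",c),("s",s)):
    print(z,n,[proj(cc,[588.5+x*np.cos(a)-y*np.sin(a),92+x*np.sin(a)+y*np.cos(a),z]).round(1).tolist() for x,y in cr])
cv2.imwrite("pics/e2.png",cv2.resize(s["pixels"][175:235,260:340,::-1],None,fx=9,fy=9,interpolation=cv2.INTER_NEAREST))
E
```

```text
cam [505.9  84.2 312.7]
[282.68349136 271.61090625]
108 w [[238.5, 210.1], [240.5, 243.4], [324.3, 242.5], [325.6, 209.3]]
108 s [[280.8, 203.0], [289.0, 210.0], [315.3, 198.7], [306.9, 192.3]]
122 w [[235.8, 216.9], [238.0, 252.0], [327.0, 251.1], [328.6, 216.0]]
122 s [[280.8, 196.9], [289.1, 203.8], [315.7, 192.6], [307.2, 186.3]]
```

View pics/e.png

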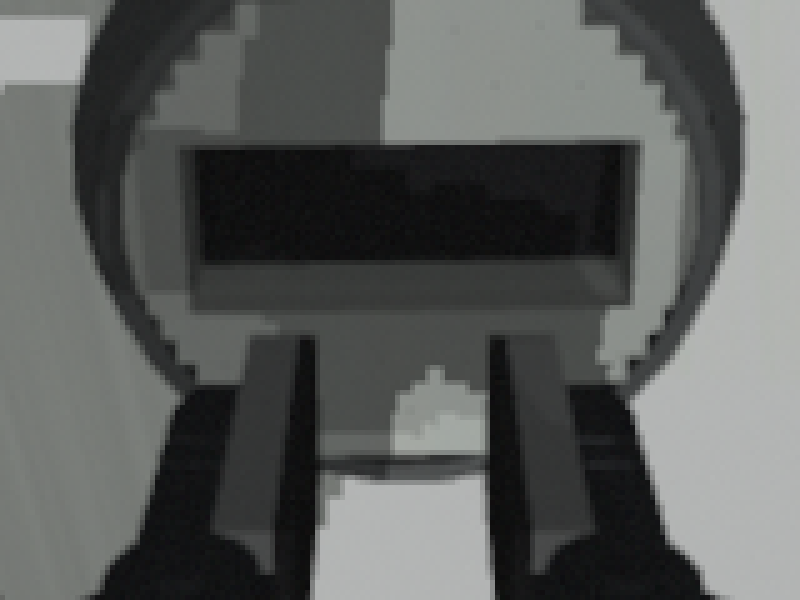

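View pics/e2.png

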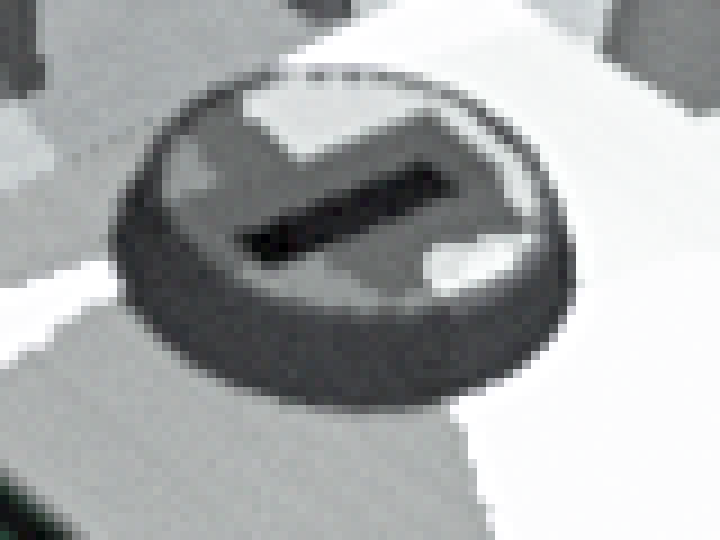

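The wrist and top cameras agree to within about 1 mm, so I'll descend into the slot.

```bash
python3 -m handwheel '[{"grip":22,"tx":0.2,"ty":20,"tz":0,"wx":0,"wy":0,"wz":0},{"grip":22,"tx":0,"ty":18,"tz":0,"wx":0,"wy":0,"wz":0},{"grip":22,"tx":0,"ty":6,"tz":0,"wx":0,"wy":0,"wz":0},{"grip":22,"tx":0,"ty":4,"tz":0,"wx":0,"wy":0,"wz":0},{"grip":22,"tx":0,"ty":4,"tz":0,"wx":0,"wy":0,"wz":0},{"grip":22,"tx":0,"ty":2,"tz":0,"wx":0,"wy":0,"wz":0},{"grip":22,"tx":0,"ty":0,"tz":0,"wx":0,"wy":0,"wz":0}]'
python3 st.py f scene wrist
```

```text
time_s: 4.9
eef_pos: [589.5, 91.7, 117.7]
ee_rot: [-0.706, 0.707, 0.029, -0.029]
force: [-0.4, -0.5, -1.1]
grip_width: 0.254
j [-0.042  0.572  1.417 -0.     1.151 -1.694] F [-0.4 -0.5 -1.1] T [ 0.   -0.03 -0.02] p [589.5  91.7 117.7] t 4.9 gw 21.7
tool z yaw 94.68417486612904 y [ 0.001 -0.    -1.   ]
to slot tool xyz [-1.  -0.   0.3]
```

View pics/f_scene.png

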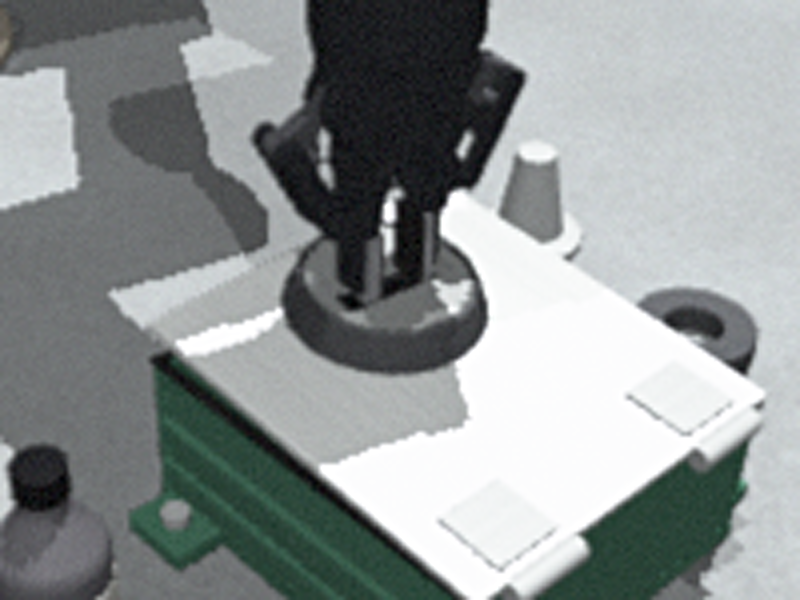

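View pics/f_wrist.png

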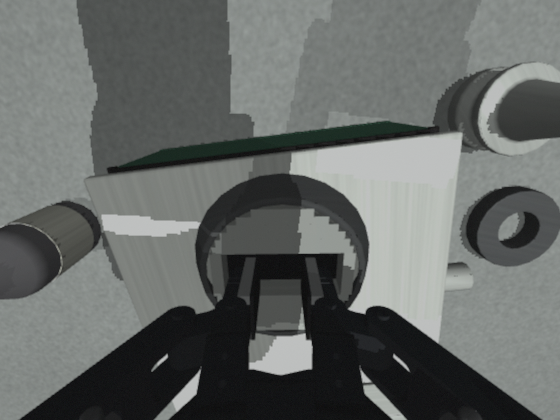

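Both views show the fingertips over or just inside the slot, with no force yet. I'll go down to the floor and press.

```bash
python3 -m handwheel '[{"grip":22,"tx":-0.3,"ty":4,"tz":0.2,"wx":0,"wy":0,"wz":0},{"grip":22,"tx":0,"ty":3,"tz":0,"wx":0,"wy":0,"wz":0},{"grip":22,"tx":0,"ty":2,"tz":0,"wx":0,"wy":0,"wz":0},{"grip":22,"tx":0,"ty":0,"tz":0,"wx":0,"wy":0,"wz":0}]'
python3 -m handwheel '[{"grip":22,"tx":0,"ty":2,"tz":0,"wx":0,"wy":0,"wz":0},{"grip":22,"tx":0,"ty":2,"tz":0,"wx":0,"wy":0,"wz":0},{"grip":22,"tx":0,"ty":2,"tz":0,"wx":0,"wy":0,"wz":0},{"grip":22,"tx":0,"ty":0,"tz":0,"wx":0,"wy":0,"wz":0}]'
python3 st.py g scene
```

```text
time_s: 5.33
eef_pos: [588.7, 91.9, 107.8]
ee_rot: [0.707, -0.706, -0.029, 0.029]
force: [-1.3, -0.2, 0.8]
grip_width: 0.258
time_s: 5.67
eef_pos: [588.8, 91.8, 102.1]
ee_rot: [-0.706, 0.707, 0.029, -0.029]
force: [-2.4, 0.7, 4.0]
grip_width: 0.26
j [-0.042  0.59   1.433 -0.     1.119 -1.695] F [-2.4  0.7  4. ] T [-0.14  0.46 -0.  ] p [588.8  91.8 102.1] t 5.67 gw 22.2
tool z yaw 94.71082549256978 y [-0.001 -0.    -1.   ]
to slot tool xyz [-0.3  0.   0.2]
```

View pics/g_scene.png

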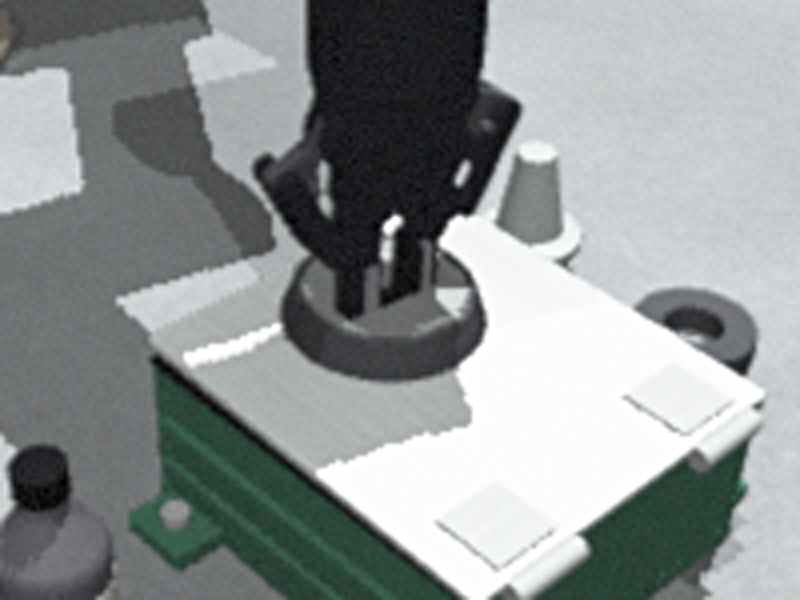

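The fingers are in the slot on the floor, the cover is partly down and the force is rising. I'll continue to the solid stop.

```bash
python3 -m handwheel '[{"grip":22,"tx":-0.4,"ty":2,"tz":0,"wx":0,"wy":0,"wz":0},{"grip":22,"tx":-0.4,"ty":2,"tz":0,"wx":0,"wy":0,"wz":0},{"grip":22,"tx":0,"ty":1,"tz":0,"wx":0,"wy":0,"wz":0},{"grip":22,"tx":0,"ty":0,"tz":0,"wx":0,"wy":0,"wz":0}]'
python3 -m handwheel '[{"grip":22,"tx":0,"ty":1,"tz":0,"wx":0,"wy":0,"wz":0},{"grip":22,"tx":0,"ty":0.5,"tz":0,"wx":0,"wy":0,"wz":0},{"grip":22,"tx":0,"ty":0,"tz":0,"wx":0,"wy":0,"wz":0}]'
python3 st.py h scene
```

```text
time_s: 6.05
eef_pos: [588.4, 91.8, 97.6]
ee_rot: [-0.706, 0.707, 0.029, -0.029]
force: [-2.0, -1.5, 5.9]
grip_width: 0.258
time_s: 6.3
eef_pos: [588.3, 91.8, 96.3]
ee_rot: [-0.706, 0.707, 0.029, -0.029]
force: [-3.8, -0.7, 8.1]
grip_width: 0.258
j [-0.042  0.595  1.441 -0.     1.105 -1.695] F [-3.8 -0.7  8.1] T [-0.13  0.58 -0.05] p [588.3  91.8  96.3] t 6.3 gw 22.0
tool z yaw 94.71075922426992 y [ 0.001 -0.    -1.   ]
to slot tool xyz [0.2 0.  0.2]
```

```bash
python3 -m handwheel '[{"grip":22,"tx":-0.8,"ty":1,"tz":0,"wx":0,"wy":0,"wz":0},{"grip":22,"tx":0,"ty":0.5,"tz":0,"wx":0,"wy":0,"wz":0},{"grip":22,"tx":0,"ty":0,"tz":0,"wx":0,"wy":0,"wz":0}]'
python3 st.py i scene top
```

```text
time_s: 6.6
eef_pos: [588.3, 91.7, 96.0]
ee_rot: [-0.706, 0.707, 0.03, -0.028]
force: [-3.3, -0.7, 13.0]
grip_width: 0.256
j [-0.042  0.594  1.444  0.     1.101 -1.695] F [-3.3 -0.7 13. ] T [-0.11  0.57  0.02] p [588.3  91.7  96. ] t 6.6 gw 21.8
tool z yaw 94.71030872714329 y [ 0.003 -0.    -1.   ]
to slot tool xyz [0.2 0.  0.2]
```

View pics/i_scene.png

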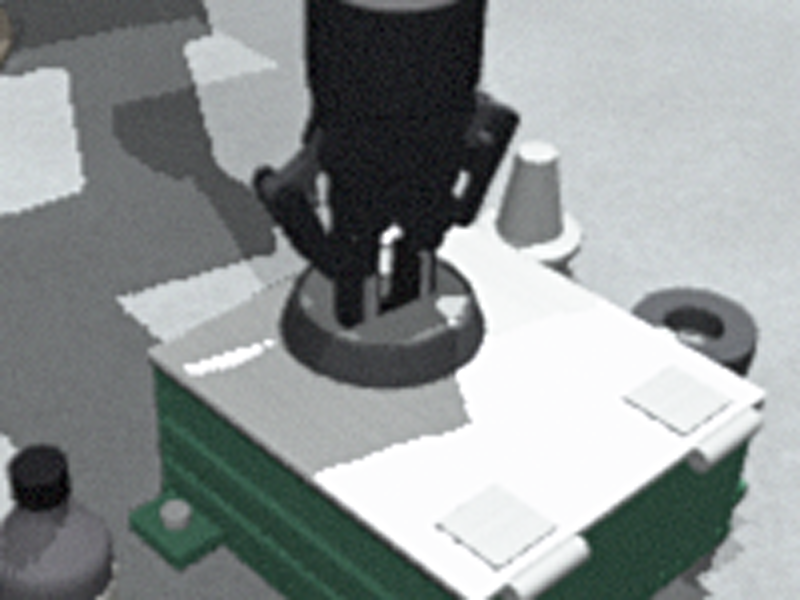

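The cover is shut: z is 96.0, matching the closed floor height, and the force rose to 13 N. I'll press slightly harder and turn clockwise (+wy).

```bash
python3 -m handwheel '[{"grip":22,"tx":0,"ty":0.7,"tz":0,"wx":0,"wy":0.05,"wz":0},{"grip":22,"tx":0,"ty":0,"tz":0,"wx":0,"wy":0.07,"wz":0},{"grip":22,"tx":0,"ty":0,"tz":0,"wx":0,"wy":0.07,"wz":0},{"grip":22,"tx":0,"ty":0,"tz":0,"wx":0,"wy":0.07,"wz":0},{"grip":22,"tx":0,"ty":0,"tz":0,"wx":0,"wy":0.07,"wz":0}]'
python3 st.py j1 
python3 -m handwheel '[{"grip":22,"tx":0,"ty":0,"tz":0,"wx":0,"wy":0.07,"wz":0},{"grip":22,"tx":0,"ty":0,"tz":0,"wx":0,"wy":0.07,"wz":0},{"grip":22,"tx":0,"ty":0,"tz":0,"wx":0,"wy":0.07,"wz":0},{"grip":22,"tx":0,"ty":0,"tz":0,"wx":0,"wy":0.07,"wz":0}]'
python3 st.py j scene top
```

```text
time_s: 7.12
eef_pos: [588.1, 91.2, 95.9]
ee_rot: [-0.701, 0.702, -0.087, 0.089]
force: [-7.9, -3.3, 19.5]
grip_width: 0.26
j [-4.200e-02  5.940e-01  1.444e+00 -1.000e-03  1.101e+00 -1.362e+00] F [-7.9 -3.3 19.5] T [-0.72  1.33  0.05] p [588.1  91.2  95.9] t 7.12 gw 22.2
tool z yaw 75.63527766886662 y [ 0.003 -0.001 -1.   ]
to slot tool xyz [0.2 0.  0.8]
time_s: 7.45
eef_pos: [587.7, 90.9, 95.9]
ee_rot: [-0.682, 0.683, -0.185, 0.186]
force: [-9.8, -5.8, 21.2]
grip_width: 0.262
j [-0.043  0.594  1.444 -0.002  1.102 -1.082] F [-9.8 -5.8 21.2] T [-1.06  1.63  0.12] p [587.7  90.9  95.9] t 7.45 gw 22.4
tool z yaw 59.589642634994505 y [ 0.002 -0.002 -1.   ]
to slot tool xyz [ 0.1 -0.   1.4]
```

View pics/j_scene.png

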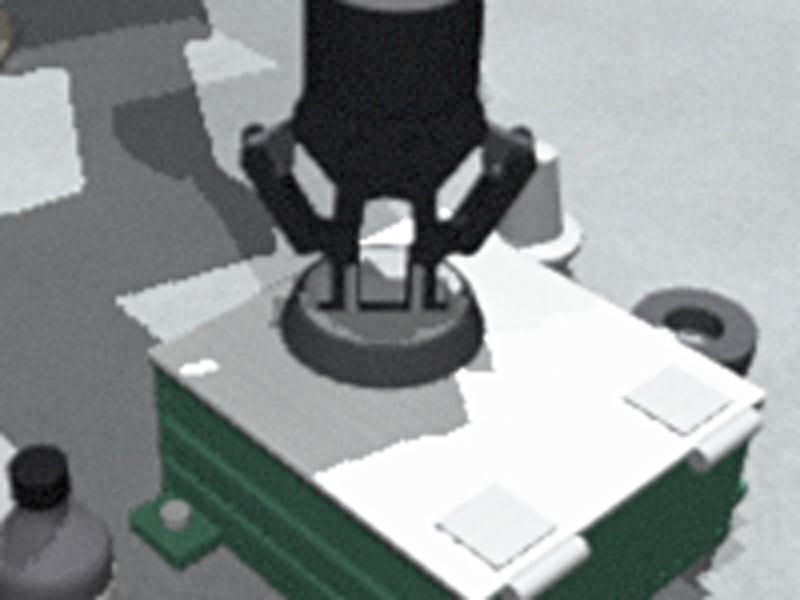

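The dial is following the fingers. The lateral force shows my centre is off by about 1–2 mm, so I'll correct it while turning on.

```bash
python3 -m handwheel '[{"grip":22,"tx":-0.5,"ty":0,"tz":-0.7,"wx":0,"wy":0.04,"wz":0},{"grip":22,"tx":-0.4,"ty":0,"tz":-0.7,"wx":0,"wy":0.06,"wz":0},{"grip":22,"tx":0,"ty":0,"tz":0,"wx":0,"wy":0.06,"wz":0},{"grip":22,"tx":0,"ty":0,"tz":0,"wx":0,"wy":0.06,"wz":0}]'
python3 st.py k1 
python3 -m handwheel '[{"grip":22,"tx":0,"ty":0,"tz":0,"wx":0,"wy":0.06,"wz":0},{"grip":22,"tx":0,"ty":0,"tz":0,"wx":0,"wy":0.06,"wz":0},{"grip":22,"tx":0,"ty":0,"tz":0,"wx":0,"wy":0.06,"wz":0},{"grip":22,"tx":0,"ty":0,"tz":0,"wx":0,"wy":0.06,"wz":0}]'
python3 st.py k scene top
```

```text
time_s: 7.88
eef_pos: [587.2, 90.5, 95.9]
ee_rot: [0.658, -0.658, 0.257, -0.261]
force: [-4.3, -3.7, 17.3]
grip_width: 0.26
j [-4.400e-02  5.910e-01  1.449e+00 -1.000e-03  1.097e+00 -8.640e-01] F [-4.3 -3.7 17.3] T [-0.57  0.7   0.1 ] p [587.2  90.5  95.9] t 7.88 gw 22.2
tool z yaw 47.001079022550904 y [ 0.005 -0.001 -1.   ]
to slot tool xyz [-0.1  0.   1.9]
time_s: 8.22
eef_pos: [586.8, 90.4, 95.9]
ee_rot: [0.622, -0.622, 0.335, -0.337]
force: [-6.3, -4.4, 19.5]
grip_width: 0.255
j [-4.400e-02  5.910e-01  1.449e+00 -1.000e-03  1.098e+00 -6.240e-01] F [-6.3 -4.4 19.5] T [-0.71  1.15  0.14] p [586.8  90.4  95.9] t 8.22 gw 21.8
tool z yaw 33.25554385592745 y [ 0.003 -0.001 -1.   ]
to slot tool xyz [-0.4  0.   2.3]
```

View pics/k_scene.png

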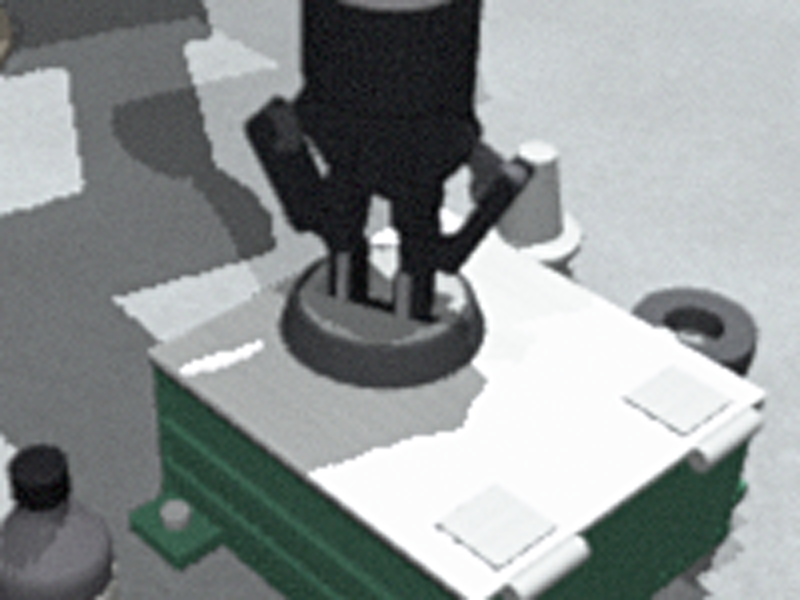

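The dial is past the keeper entry with the cover still shut. I'll continue toward the stop.

```bash
python3 -m handwheel '[{"grip":22,"tx":-0.3,"ty":0,"tz":-0.5,"wx":0,"wy":0.06,"wz":0},{"grip":22,"tx":0,"ty":0,"tz":0,"wx":0,"wy":0.06,"wz":0},{"grip":22,"tx":0,"ty":0,"tz":0,"wx":0,"wy":0.06,"wz":0},{"grip":22,"tx":0,"ty":0,"tz":0,"wx":0,"wy":0.06,"wz":0}]'
python3 st.py l1 
python3 -m handwheel '[{"grip":22,"tx":0,"ty":0,"tz":0,"wx":0,"wy":0.06,"wz":0},{"grip":22,"tx":0,"ty":0,"tz":0,"wx":0,"wy":0.06,"wz":0},{"grip":22,"tx":0,"ty":0,"tz":0,"wx":0,"wy":0.04,"wz":0},{"grip":22,"tx":0,"ty":0,"tz":0,"wx":0,"wy":0,"wz":0}]'
python3 st.py l wrist
```

```text
time_s: 8.65
eef_pos: [586.3, 90.4, 95.9]
ee_rot: [0.578, -0.577, 0.407, -0.409]
force: [-5.2, -4.0, 17.9]
grip_width: 0.255
j [-4.400e-02  5.900e-01  1.451e+00 -1.000e-03  1.097e+00 -3.840e-01] F [-5.2 -4.  17.9] T [-0.7   1.09  0.09] p [586.3  90.4  95.9] t 8.65 gw 21.8
tool z yaw 19.503075712846403 y [ 0.004 -0.001 -1.   ]
to slot tool xyz [-0.8  0.   2.6]
time_s: 8.98
eef_pos: [586.0, 90.4, 95.9]
ee_rot: [0.543, -0.543, 0.452, -0.454]
force: [-6.7, -3.8, 18.7]
grip_width: 0.259
j [-4.400e-02  5.900e-01  1.451e+00 -1.000e-03  1.098e+00 -2.240e-01] F [-6.7 -3.8 18.7] T [-0.7   1.32 -0.08] p [586.   90.4  95.9] t 8.98 gw 22.2
tool z yaw 10.373485125284759 y [ 0.003 -0.001 -1.   ]
to slot tool xyz [-1.1  0.   2.8]
```

View pics/l_wrist.png

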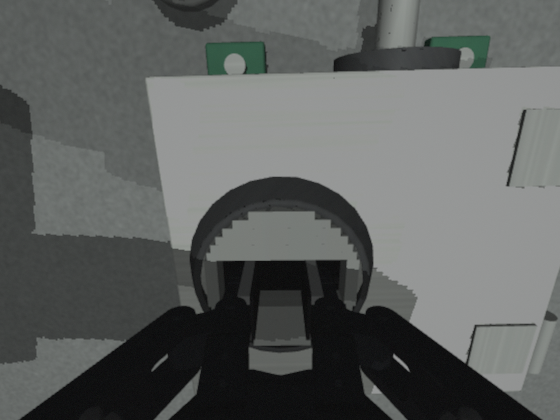

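The slot is now nearly square to the cover's front edge. I'll creep to the stop, watching the torque.

```bash
python3 -m handwheel '[{"grip":22,"tx":0,"ty":0,"tz":0,"wx":0,"wy":0.03,"wz":0},{"grip":22,"tx":0,"ty":0,"tz":0,"wx":0,"wy":0.02,"wz":0},{"grip":22,"tx":0,"ty":0,"tz":0,"wx":0,"wy":0,"wz":0}]'
python3 st.py m1 
python3 -m handwheel '[{"grip":22,"tx":0,"ty":0,"tz":0,"wx":0,"wy":0.03,"wz":0},{"grip":22,"tx":0,"ty":0,"tz":0,"wx":0,"wy":0.01,"wz":0},{"grip":22,"tx":0,"ty":0,"tz":0,"wx":0,"wy":0,"wz":0}]'
python3 st.py m2
python3 -m handwheel '[{"grip":22,"tx":0,"ty":0,"tz":0,"wx":0,"wy":0.02,"wz":0},{"grip":22,"tx":0,"ty":0,"tz":0,"wx":0,"wy":0.01,"wz":0},{"grip":22,"tx":0,"ty":0,"tz":0,"wx":0,"wy":0,"wz":0}]'
python3 st.py m wrist
```

```text
time_s: 9.28
eef_pos: [586.0, 90.5, 95.9]
ee_rot: [0.532, -0.532, 0.465, -0.467]
force: [-7.2, -3.2, 19.7]
grip_width: 0.263
j [-4.400e-02  5.900e-01  1.451e+00 -1.000e-03  1.098e+00 -1.760e-01] F [-7.2 -3.2 19.7] T [-0.59  1.25  0.14] p [586.   90.5  95.9] t 9.28 gw 22.5
tool z yaw 7.591059468188989 y [ 0.003 -0.001 -1.   ]
to slot tool xyz [-1.1  0.   2.6]
time_s: 9.53
eef_pos: [586.4, 91.1, 95.9]
ee_rot: [0.524, -0.522, 0.475, -0.477]
force: [-4.1, -0.3, 17.7]
grip_width: 0.257
j [-0.043  0.59   1.451 -0.     1.097 -0.136] F [-4.1 -0.3 17.7] T [-0.04  0.95  0.22] p [586.4  91.1  95.9] t 9.53 gw 21.9
tool z yaw 5.338303082728071 y [ 0.004 -0.    -1.   ]
to slot tool xyz [-0.7  0.   2.2]
time_s: 9.78
eef_pos: [586.6, 91.5, 95.9]
ee_rot: [0.517, -0.514, 0.483, -0.485]
force: [-2.1, 2.0, 16.3]
grip_width: 0.259
j [-4.300e-02  5.900e-01  1.451e+00  1.000e-03  1.096e+00 -1.060e-01] F [-2.1  2.  16.3] T [0.38 0.63 0.27] p [586.6  91.5  95.9] t 9.78 gw 22.1
tool z yaw 3.6245020854891217 y [ 0.005  0.    -1.   ]
to slot tool xyz [-0.4  0.   1.9]
```

View pics/m_wrist.png

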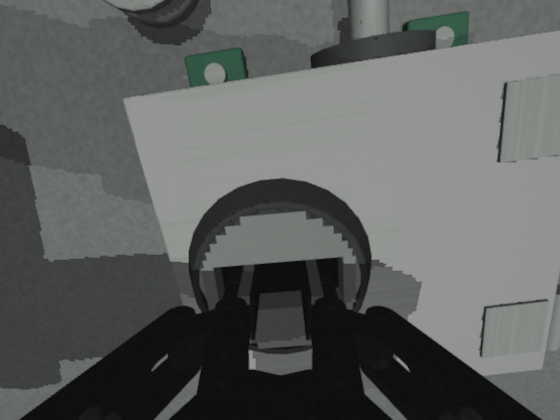

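```bash
python3 - <<'E'
from h import *
c=eyes.capture("wrist")
def yaw(a,b,z):
    d=ray(c,*b,z)-ray(c,*a,z); return np.degrees(np.arctan2(d[1],d[0]))
print(yaw((125,98),(560,33),92),yaw((215,266),(340,260),110))
print(yaw((125,98),(180,262),92))
cv2.imwrite("pics/n.png",cv2.resize(c["pixels"][190:340,180:380,::-1],None,fx=4,fy=4,interpolation=cv2.INTER_NEAREST))
E
```

```text
11.40492146558248 6.509610022693855
-75.65062526342054
```

View pics/n.png

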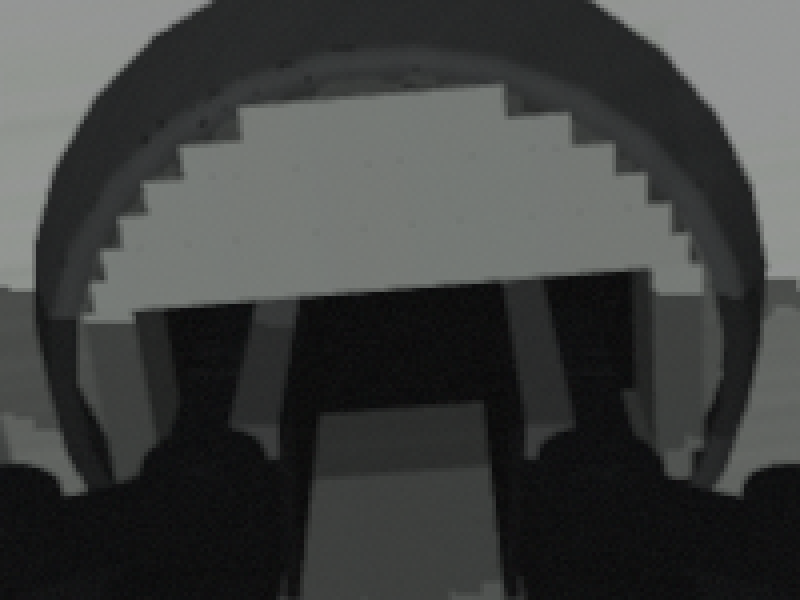

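Slot yaw is about 8.3°, against about 8.6° expected at the stop, and the torque is rising while the fingers rotate within the play. The dial is at its stop. I'll relax the fingers to mid-play and lift out.

```bash
python3 -m handwheel '[{"grip":22,"tx":0,"ty":0,"tz":0,"wx":0,"wy":-0.04,"wz":0},{"grip":22,"tx":0,"ty":-0.5,"tz":0,"wx":0,"wy":-0.035,"wz":0},{"grip":22,"tx":0,"ty":-2,"tz":0,"wx":0,"wy":0,"wz":0},{"grip":22,"tx":0,"ty":-2,"tz":0,"wx":0,"wy":0,"wz":0},{"grip":22,"tx":0,"ty":0,"tz":0,"wx":0,"wy":0,"wz":0}]'
python3 st.py o scene
```

```text
time_s: 10.3
eef_pos: [585.4, 91.2, 98.1]
ee_rot: [0.533, -0.533, 0.464, -0.464]
force: [-0.0, 2.1, 0.9]
grip_width: 0.256
j [-0.043  0.587  1.449  0.     1.105 -0.181] F [-0.   2.1  0.9] T [ 0.22 -0.06  0.01] p [585.4  91.2  98.1] t 10.3 gw 21.8
tool z yaw 7.893230983439855 y [ 0.  0. -1.]
to slot tool xyz [-0.4  0.   3.2]
```

View pics/o_scene.png

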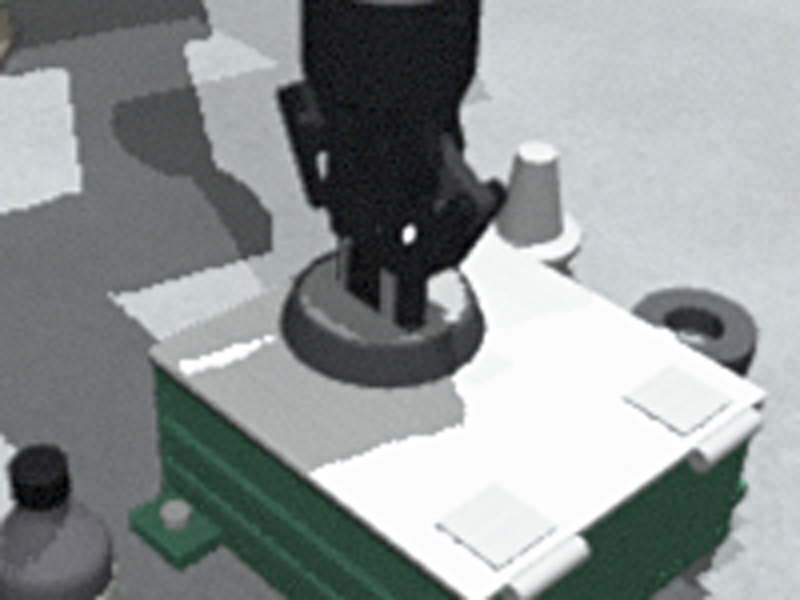

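The cover stays shut with the pressure off. I'll centre slightly and lift clear.

```bash
python3 -m handwheel '[{"grip":22,"tx":-0.8,"ty":0,"tz":0,"wx":0,"wy":0,"wz":0},{"grip":22,"tx":0,"ty":-3,"tz":0,"wx":0,"wy":0,"wz":0},{"grip":22,"tx":0,"ty":-4,"tz":0,"wx":0,"wy":0,"wz":0},{"grip":22,"tx":0,"ty":-6,"tz":0,"wx":0,"wy":0,"wz":0},{"grip":22,"tx":0,"ty":-15,"tz":0,"wx":0,"wy":0,"wz":0},{"grip":22,"tx":0,"ty":-30,"tz":0,"wx":0,"wy":0,"wz":0},{"grip":22,"tx":0,"ty":-30,"tz":0,"wx":0,"wy":0,"wz":0},{"grip":22,"tx":0,"ty":-30,"tz":0,"wx":0,"wy":0,"wz":0},{"grip":22,"tx":0,"ty":-20,"tz":0,"wx":0,"wy":0,"wz":0},{"grip":22,"tx":0,"ty":0,"tz":0,"wx":0,"wy":0,"wz":0}]'
python3 -m handwheel '[{"grip":22,"tx":0,"ty":0,"tz":-35,"wx":0,"wy":0,"wz":0},{"grip":22,"tx":0,"ty":0,"tz":-35,"wx":0,"wy":0,"wz":0},{"grip":22,"tx":0,"ty":0,"tz":-35,"wx":0,"wy":0,"wz":0},{"grip":22,"tx":0,"ty":0,"tz":-35,"wx":0,"wy":0,"wz":0},{"grip":22,"tx":0,"ty":0,"tz":-20,"wx":0,"wy":0,"wz":0},{"grip":22,"tx":0,"ty":0,"tz":0,"wx":0,"wy":0,"wz":0},{"grip":22,"tx":0,"ty":0,"tz":0,"wx":0,"wy":0,"wz":0}]'
python3 st.py q scene top; python3 - <<'E'
from h import *
cv2.imwrite("pics/q_full.png",eyes.capture("top")["pixels"][:,:,::-1])
E
```

```text
time_s: 11.18
eef_pos: [586.6, 91.8, 241.5]
ee_rot: [0.535, -0.531, 0.462, -0.467]
force: [0.8, -0.1, 0.5]
grip_width: 0.255
time_s: 11.77
eef_pos: [426.4, 69.7, 236.5]
ee_rot: [0.533, -0.533, 0.464, -0.465]
force: [-0.0, 0.2, 0.7]
grip_width: 0.257
j [-0.11   0.101  1.747  0.     1.293 -0.248] F [-0.   0.2  0.7] T [ 0.02 -0.05 -0.04] p [426.4  69.7 236.5] t 11.77 gw 21.9
tool z yaw 7.88081899106538 y [ 0.001 -0.    -1.   ]
to slot tool xyz [  0.2   0.2 163.6]
```

View pics/q_scene.png

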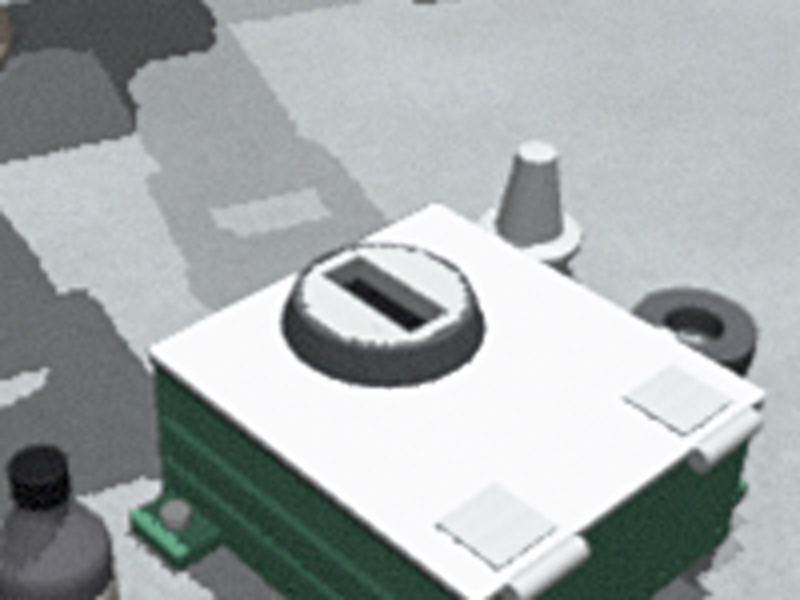

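View pics/q_top.png

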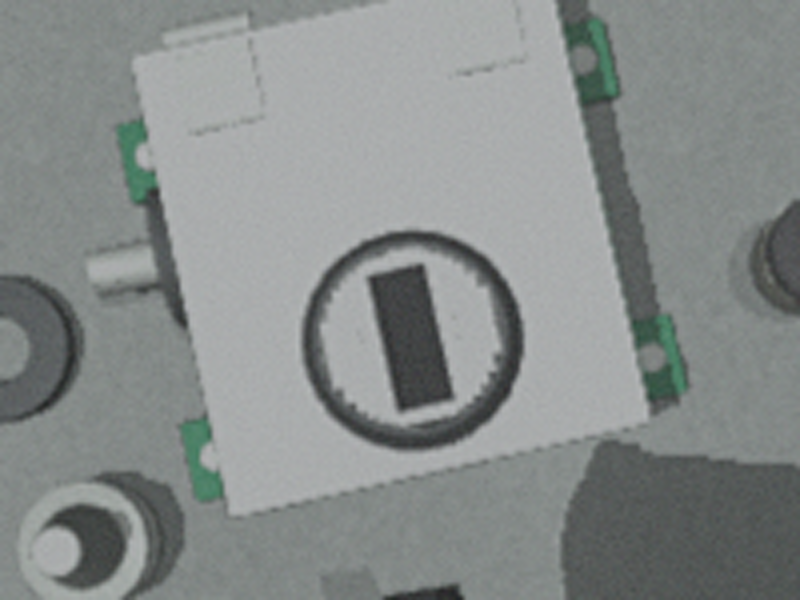

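View pics/q_full.png

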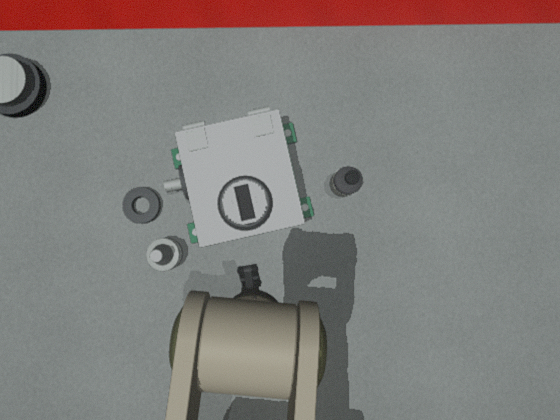

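The top view shows the slot from (371,277) to (398,412), parallel to the cover's sides, with the cover flush and the neighbours unmoved. I'll do one numeric check and then hand in.

```bash
python3 - <<'E'
from h import *
for k in range(2):
  c=eyes.capture("top"); g=cv2.cvtColor(c["pixels"],cv2.COLOR_RGB2GRAY)
  sub=cv2.resize(g[180:226,222:270],None,fx=4,fy=4,interpolation=cv2.INTER_CUBIC)
  m=((sub<(75,95)[k])*255).astype('uint8')
  n,l,st,ce=cv2.connectedComponentsWithStats(m)
  i=l[90,92]; ys,xs=np.nonzero(l==i)
  P=np.array([ray(c,(x+.5)/4-.5+222,(y+.5)/4-.5+180,96) for x,y in zip(xs,ys)])[:,:2]
  w,v=np.linalg.eigh(np.cov((P-P.mean(0)).T)); print(len(xs),P.mean(0).round(1),np.degrees(np.arctan2(v[1,1],v[0,1]))%180)
E
```

```text
7056 [585.5  93.2] 11.79510502072776
7606 [585.6  93.2] 11.83887988667604
```

```bash
python3 -c "
from rig import ctrl;print(ctrl.finish_job())"
```

```text
the job is handed in; nothing more can be done
None
```

The cover is shut and locked, and I've handed the job in. I set the fingertips in the slot, pushed the cover down and kept about 18–20 N on it. While pressing, I turned the fastener clockwise to its stop, then eased off and lifted clear. The robot clock read about 12 s.

**Last checks:**
- **Cover:** it stayed down when I took the pressure off, and it sits flush in the final views.
- **Slot direction:** the slot measures 11.8° in the top view. The cover's sides measure about 11.6°, so it points straight at the front edge (about 1.57 rad).
- **Surroundings:** the arbor, ring and bottle look unmoved. The gripper is about 160 mm in front of the fastener at 236 mm height, with no contact force.

**One disagreement:** while I was holding the dial at its stop, the wrist camera put the slot at about 8.3° (about 1.62 rad), roughly 3° further round than the final top view. Either the dial turned back slightly as I eased the fingers off, or the two cameras differ. Both readings agree with the locked position.

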